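# Lay a hub shell in its cradle and thread the axle through both bushings

## Task

Lay the wheel hub shell, which stands on its end, on its side in the V cradle without dropping or toppling it, and let go of it there. Then take the axle by its red handle and slide it through both of the hub's bushings, from either end, until the pointed tip stands clearly out (about 2 cm) on the far side and the handle is still outside. Finish while still gripping the axle in place by its handle, not forcing it hard against the hub, with the hub still lying in the cradle; leave the sprocket, the black cup, the jar and the tape roll where they are.

Things in the scene. Friction and masses are not known exactly. Their poses are not given: they have to be found in the camera images.
- hub: Hub shell, 130 mm long, 0.32 kg, same at both ends, starts standing on end. Origin at its middle, z along its length. Along z from either end, in mm: journal dia 40 (0-23), flange dia 50 (23-27), dark barrel dia 34 (27-103). Hollow: in each end a brass bushing, bore 16, 12 long, 3 deep behind a mouth of 21; between them the hole is 26 wide
- cradle: Grey cradle fixed to the bench: base plate 90 x 150 x 8 mm, two rubber-lined 90 degree V saddles, 12 mm thick, 56 mm either side of its middle along y, 81 mm high, Vs 65 mm wide at the top. The hub's journals rest in the Vs, its flanges between the saddles, up to 10 mm off the middle either way. Origin: centre of its underside; z up, y along the lying hub's axis
- cradle_seat (a point): where the middle of the hub lies when it rests in the cradle: on the hub's axis, 75 mm above the bench; y axis along the hub's axis
- axle: Loose axle along its x axis, 235 mm long, 0.13 kg: bright steel rod, 12 mm diameter, the last 12 mm tapering to a 6 mm wide tip at +x; red handle with black grooves, 18 mm diameter, 50 mm long, at the -x end. Origin on its centre line, half way along. It starts level on the rest, centre line 42 mm above the bench
- axle_tip (a point): end of the axle's tapered tip, 117.5 mm along +x from the axle's origin
- axle_grip (a point): middle of the axle's red handle, on its centre line, 92.5 mm along -x from the axle's origin (210 mm from the tip)
- axle_rest: Grey plastic rest fixed to the bench under the axle, x along the axle: base plate 8 mm thick, 50 mm wide, from x = -55 to 95 mm; two posts 30 mm wide, 48 mm high, at x = -40 and 80 mm, with notches open upward that hold the axle. The red handle overhangs free. Origin on the bench under the axle's middle
- sprocket: loose steel sprocket, 67 mm wide, 9 mm high, lying flat on the bench behind the work; to be left alone. Origin at the centre of its underside
- bb_cup: loose black threaded cup, 47 mm wide, 24 mm high, behind the work; to be left alone. Origin at the centre of its underside
- grease_jar: loose jar with black lid, 54 mm wide, 70 mm high, behind the work; to be left alone. Origin at the centre of its underside
- tape_blue: loose roll of blue tape, 62 mm wide, 19 mm high, lying flat between the robot and the cradle; to be left alone. Origin at the centre of its underside
Not all that is in view belongs to the job. There is more than one size of the cradle; the one meant has the size given above.

How it is judged:
By the outcome, as a careful person would: the job done as asked, in the order asked, and still so for the second after the job is handed in, while the arm keeps its last pose, push and grip.
It also fails if it takes over 72 s, if anything falls off the work surface, if the arm or the gripper's body presses on something with over 40 N, if the wrist force passes 120 N, or if a joint passes its speed limit or range.

## Robot

A 7-joint arm with a two-finger parallel gripper is mounted at the origin on a cart in front of the work surface, level with it; the furniture and walls round the work are solid. World frame = base frame: x ahead of the robot, y to its left, z up, the work surface at z = 0. Lengths are in m, angles in rad, forces in N, time in s.
With the tool pointing down it reaches from about 0.425 to 0.875 m from the base axis. Payload 4.7 kg.
Tool frame: the origin (TCP) lies between the finger pads; the fingertips stand 8 mm ahead of it and the grasp point (between the pads) lies 11 mm behind it; z points along the fingers, y is the direction in which the jaws open and shut (so a half turn about z gives the same grasp; the last joint's range is limited). The gripper opens to 87 mm and grips with 3 to 60 N. Pads are 19 mm wide; open, the fingers measure 117 mm over their backs; the gripper's body (75 mm by 190 mm) begins 51 mm behind the grasp point.
Start: joints at [-1.296, 0.321, -0.07, 1.45, 0.023, 1.371, -0.057], TCP at [0.168, 0.628, 0.231] pointing down, gripper open.
Joint ranges: [-2.86, 2.86], [-0.3, 2.09], [-1.38, 1.24], [0.06, 2.45], [-1.56, 4.7], [0.09, 2.05], [-2.69, 2.69]. Speed limits (rad/s): [2.57, 2.57, 3.14, 3.14, 3.14, 3.14, 3.14].

## Interface

Orientations are given as a rotation vector (axis times angle).
In Python, from bench import ctrl, optics, ticket gives the robot as it stands.
- The arm moves only by the tool play_rows, never from a script. Its argument "motion" is a list of rows, each a list of 5 numbers: the closure, from 0 (fully open) to 1 (shut), then the shift along the tool's x, y, z in cm, then the turn about the tool's z in rad. In form: [[jaw, tx, ty, tz, spin], ...]. A call has 1 to 20 rows; each row shifts and turns the commanded pose from where the row before left it, along the tool's axes as they then stand; what a row does not reach is not made up. A row lasts 1/8 s, in which the tool goes at most 62.5 mm and 10.7 degrees, less where a joint would pass 70% of its speed; a pose out of reach is approached as far as the arm can. A call is refused whole if a number of a shift passes 6.25 or a number of a turn 0.188, either way. A call with a gripper value outside its range is refused whole. The fingers move at their own pace and stop on an object; "force" is the grip in N (left out, the last holds). Time passes only in rows, so rows that do not move let the fingers close. It gives the time, the measured TCP pose, the force and the opening at its end, in the units of the state.
- ctrl.get_state(): the state, without advancing time (a new reading comes with each control period).
- optics.get_image(name): name is "side" or "top"; returns the picture (420x560x3 uint8, red, green, blue); there is no depth.
- optics.calibration(name): a dict with "K" (3x3 intrinsics, pixels), "pose" (4x4, takes a point from camera to world coordinates). Camera axes: x right, y down, z forward; pixel columns grow to the right and rows downward; lengths in m; the calibration is good to about 2 mm. A picture is of the moment at which its call begins. calibration takes no time and is no camera call.
- ticket.close_job(): hands the job in, once; it reports no verdict.
The state is a dict: "time": time; "joint_positions": joint angles; "qd": joint speeds; "joint_torque": joint torques, N m; "position": TCP position; "tool_rot": TCP orientation; "ft_force": force on the tool from outside, world axes, zero at the start; "torque": the same for the moment, N m; "grip_width": opening from 0.0 (shut) to 1.0 (fully open).
Only numpy, scipy, OpenCV 4.12 (cv2) and the standard library are available. Lean on these libraries where they do the work, as an engineer would, in place of code of your own. Each camera call takes 0.05 s, during which the arm holds its last target.

## Working session

There is one attempt and no reset: what is moved stays moved. The work goes in short steps, Python scripts to look and compute and a tool call to move; the robot and the scene stay as the last step left them, time stands still between calls to the robot, and variables do not carry over. Pictures are saved under pics/ and viewed, and the job is handed in when it is done.

Besides the shell and the picture viewer there is one more tool, called in YAML: its name, and indented under it one key for each argument. play_rows: Moves the arm, as the interface text tells. Its arguments: {"type":"object","properties":{"motion":{"type":"array"},"force":{"type":"number"}},"required":["motion"]}

```bash
ls; mkdir -p pics; python3 - <<'E'
from bench import ctrl, optics
import cv2
print(ctrl.get_state())
for n in("side","top"):
    im=optics.get_image(n); cv2.imwrite(f"pics/{n}0.png",im[:,:,::-1]); c=optics.calibration(n); print(n,c)
E
```

```text
pics
{'time': 0.0, 'joint_positions': array([-1.29586788,  0.32182079, -0.07011942,  1.45167866,  0.0226367 ,
        1.3707914 , -0.05688348]), 'qd': array([-0.00090892, -0.00057887,  0.00093142,  0.00148977, -0.00059881,
       -0.00025958,  0.00171283]), 'joint_torque': array([ 4.21232135e-04, -4.91293359e+01, -4.03496716e-01, -3.12527204e+01,
       -6.38796366e-02,  4.40497440e-02,  1.79997264e-04]), 'position': array([0.16752297, 0.62748362, 0.22946138]), 'tool_rot': array([-4.08395311e-01, -3.11480652e+00,  2.99431162e-03]), 'ft_force': array([0.2281721 , 0.23995519, 0.39136328]), 'torque': array([-0.01845843, -0.02539074, -0.04311975]), 'grip_width': 1.0014304990467828}
side {'K': array([[415.89895028,   0.        , 276.88204265],
       [  0.        , 415.89895028, 210.63187238],
       [  0.        ,   0.        ,   1.        ]]), 'pose': array([[ 0.95259383, -0.18083242,  0.24467249,  0.28162194],
       [-0.3041965 , -0.58044982,  0.75534263, -0.86234812],
       [ 0.00542967, -0.79396325, -0.60794151,  0.79103599],
       [ 0.        ,  0.        ,  0.        ,  1.        ]])}
top {'K': array([[434.22176608,   0.        , 276.39697347],
       [  0.        , 434.22176608, 209.8797357 ],
       [  0.        ,   0.        ,   1.        ]]), 'pose': array([[-0.02274338, -0.99310866,  0.11496921,  0.42965784],
       [-0.99969664,  0.02150412, -0.01200801,  0.01867597],
       [ 0.00945295, -0.11520744, -0.99329648,  1.21312518],
       [ 0.        ,  0.        ,  0.        ,  1.        ]])}
```

View pics/side0.png

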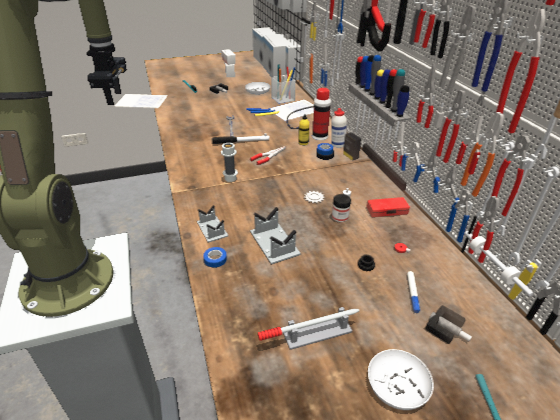

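View pics/top0.png

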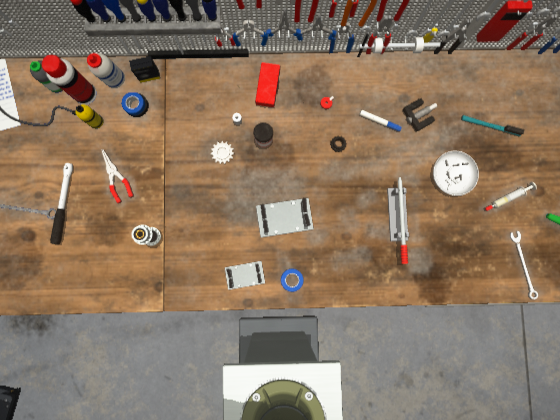

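Candidates: cradles at top (285,217), large, and (245,275), small. The hub is the standing cylinder at top (146,235) / side (229,162). The axle, with a red handle, is at top (400,220); the syringe (510,195) and the pen are look-alikes. I choose the large cradle, the hub and the axle on its rest, and check these in crops.

```bash
cat > h.py <<'E'
import numpy as np, cv2
from bench import optics, ctrl
C={n:optics.calibration(n) for n in("side","top")}
def ray(n,u,v):
    c=C[n]; d=np.linalg.inv(c["K"])@[u,v,1]; P=c["pose"]; return P[:3,3],P[:3,:3]@d
def onz(n,u,v,z):
    o,d=ray(n,u,v); return o+d*(z-o[2])/d[2]
def proj(n,p):
    c=C[n]; q=np.linalg.inv(c["pose"])@[*p,1]; r=c["K"]@q[:3]; return r[:2]/r[2]
def tri(a,b):
    (o1,d1),(o2,d2)=ray("side",*a),ray("top",*b)
    A=np.c_[d1,-d2]; s=np.linalg.lstsq(A,o2-o1,rcond=None)[0]
    p,q=o1+s[0]*d1,o2+s[1]*d2; return (p+q)/2,np.linalg.norm(p-q)
def crop(src,x,y,w,h,s,out):
    im=cv2.imread(src) if isinstance(src,str) else src
    cv2.imwrite(out,cv2.resize(im[y:y+h,x:x+w],None,fx=s,fy=s,interpolation=cv2.INTER_CUBIC))
E
python3 - <<'E'
from h import *
a="pics/top0.png";b="pics/side0.png"
ims=[(a,115,205,75,60),(a,245,185,80,60),(a,365,165,75,110),(b,205,130,60,60),(b,240,195,70,70),(b,250,295,115,55)]
for i,(s,x,y,w,h) in enumerate(ims):
    crop(s,x,y,w,h,6 if h<100 else 5,f"pics/c{i}.png")
t=[cv2.resize(cv2.imread(f"pics/c{i}.png"),(400,int(400*ims[i][4]/ims[i][3]))) for i in range(6)]
H=300
def fit(i):
    s,x,y,w,h=ims[i]; k=min(266/w,298/h); o=np.zeros((300,266,3),np.uint8); r=cv2.resize(cv2.imread(s)[y:y+h,x:x+w],None,fx=k,fy=k,interpolation=cv2.INTER_CUBIC); o[:r.shape[0],:r.shape[1]]=r[:300,:266]; print(i,k); return o
cv2.imwrite("pics/grid.png",np.vstack([np.hstack([fit(0),fit(1),fit(2)]),np.hstack([fit(3),fit(4),fit(5)])]))
E
```

```text
0 3.546666666666667
1 3.325
2 2.709090909090909
3 4.433333333333334
4 3.8
5 2.3130434782608695
```

View pics/grid.png

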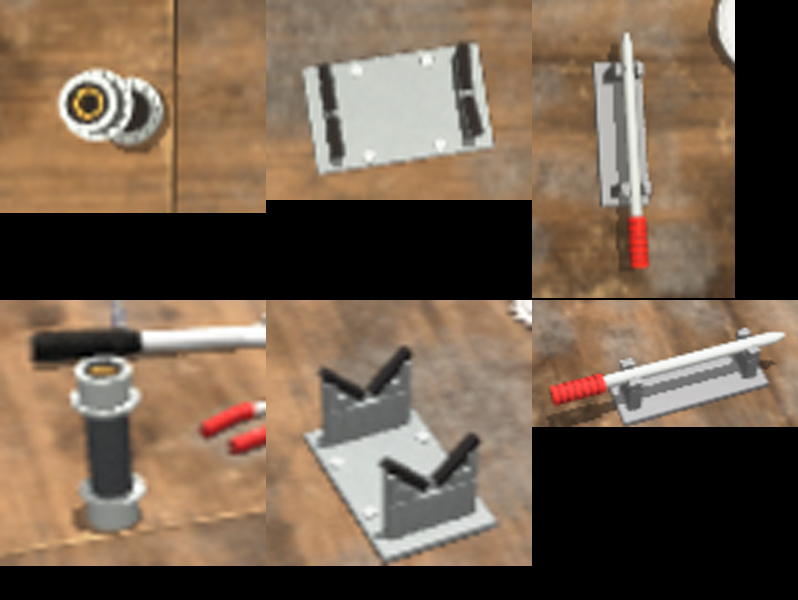

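The crops confirm the choice. Tile 0 is the hub, with its brass bore at top (140,234). Tile 1 is the big cradle, with two V saddles. Tile 2 is the axle, tip towards the wall and red handle towards the robot. Next I measure them.

```bash
python3 - <<'E'
from h import *
np.set_printoptions(precision=4,suppress=True)
print("hub top", onz("top",140.1,233.8,.13), onz("side",228.5,145.6,.13), tri((228.5,145.6),(140.1,233.8)))
# brass mask
im=cv2.imread("pics/top0.png"); hs=cv2.cvtColor(im,cv2.COLOR_BGR2HSV)
cs=[(37,67),(211,42),(228,147),(54,174)]
P=np.array([onz("top",x/3.325+245,y/3.325+185,.008) for x,y in cs]); print(P); print("cradle c",P.mean(0), [np.linalg.norm(P[i]-P[(i+1)%4]) for i in range(4)])
d=(P[0]+P[3]-P[1]-P[2]); print("yaw of y-axis deg",np.degrees(np.arctan2(-d[0],d[1])))
# red handle
for n,(x,y,w,h) in dict(top=(385,230,30,45),side=(250,315,45,35)).items():
    im=cv2.imread(f"pics/{n}0.png").astype(int); B,G,R=im[...,0],im[...,1],im[...,2]
    m=np.zeros(R.shape,bool); m[y:y+h,x:x+w]=((R>110)&(R>2.2*G)&(R>2.2*B))[y:y+h,x:x+w]
    v,u=np.nonzero(m); print(n,m.sum(),u.mean(),v.mean(),u.min(),u.max(),v.min(),v.max())
    globals()["r"+n]=(u.mean(),v.mean())
print("handle",tri(rside,rtop), onz("top",*rtop,.042),onz("side",*rside,.042))
print("tip",onz("top",95/2.709+365,33/2.709+165,.042),onz("side",251/2.313+250,37/2.313+295,.042))
E
```

```text
hub top [0.5025 0.346  0.13  ] [0.5029 0.3405 0.13  ] (array([0.5034, 0.3469, 0.1265]), np.float64(0.001334482283476831))
[[ 0.5837  0.0605  0.008 ]
 [ 0.6018 -0.0866  0.008 ]
 [ 0.5128 -0.0981  0.008 ]
 [ 0.4934  0.0479  0.008 ]]
cradle c [ 0.5479 -0.0191  0.008 ] [np.float64(0.14818657424538514), np.float64(0.08973159691296284), np.float64(0.1472048817370325), np.float64(0.09111191948355325)]
yaw of y-axis deg 7.279866107769358
top 125 403.8 254.216 400 407 245 263
side 197 269.4060913705584 333.1421319796954 258 281 327 339
handle (array([ 0.4374, -0.3361,  0.0398]), np.float64(0.0006098592198952402)) [ 0.4377 -0.3355  0.042 ] [ 0.4367 -0.3376  0.042 ]
tip [ 0.6482 -0.3372  0.042 ] [ 0.6456 -0.3412  0.042 ]
```

```bash
cat > go.py <<'E'
import sys
from h import *
from scipy.spatial.transform import Rotation as Rn
np.set_printoptions(precision=4,suppress=True)
def st():
    s=ctrl.get_state(); R=Rn.from_rotvec(s["tool_rot"]).as_matrix(); return s,R
def plan(gx,gy,gz,ang=None):
    """grasp-point target in world, tool-x world angle deg"""
    s,R=st(); g=s["position"]-R[:,2]*.011
    a=np.degrees(np.arctan2(R[1,0],R[0,0]))
    print("t",round(s["time"],2),"grasp",g,"toolx ang",round(a,2),"tilt",np.degrees(np.arccos(-R[2,2])).round(2),"F",s["ft_force"],"w",round(s["grip_width"]*87,1))
    print("shift now cm",R.T@(np.array([gx,gy,gz])-g)*100)
    if ang is not None:
        d=(ang-a+180)%360-180; print("spin",-np.radians(d).round(4))
        c,n=np.cos(np.radians(ang)),np.sin(np.radians(ang)); R2=np.array([[c,n,0],[n,-c,0],[0,0,-1]])
        print("shift after spin cm",R2.T@(np.array([gx,gy,gz])-g)*100)
if __name__=="__main__": plan(*map(float,sys.argv[1:]))
E
python3 go.py .503 .3455 .23 90
```

```text
t 0.1 grasp [0.1675 0.6276 0.2406] toolx ang 165.06 tilt 0.1 F [-0.2404  0.4316  0.1213] w 86.9
shift now cm [-39.6848 -18.6047   1.0935]
spin 1.3101
shift after spin cm [-28.2075  33.5475   1.0569]
```

play_rows:
  motion:
    - [0,0,0,0,0.187]
    - [0,0,0,0,0.187]
    - [0,0,0,0,0.187]
    - [0,0,0,0,0.187]
    - [0,0,0,0,0.187]
    - [0,0,0,0,0.187]
    - [0,0,0,0,0.187]
    - [0,-2.8,3.3,0,0]
    - [0,-2.8,3.3,0,0]
    - [0,-2.8,3.3,0,0]
    - [0,-2.8,3.4,0,0]
    - [0,-2.8,3.4,0,0]
    - [0,-2.8,3.4,0,0]
    - [0,-2.8,3.4,0,0]
    - [0,-2.8,3.4,0,0]
    - [0,-2.8,3.3,0,0]
    - [0,-2.8,3.3,0,0]
    - [0,0,0,0,0]

```text
time: 2.35
position: [0.5062, 0.3438, 0.2302]
tool_rot: [2.227, 2.212, -0.001]
ft_force: [-0.4, 0.5, -0.5]
grip_width: 1.0
```

```bash
python3 go.py .503 .3455 .088 90; python3 - <<'E'
from h import *
im=optics.get_image("top")[:,:,::-1]; im2=optics.get_image("side")[:,:,::-1]
a=cv2.resize(im[170:280,90:230],None,fx=2.8,fy=2.8);b=cv2.resize(im2[60:200,160:300],None,fx=2.8,fy=2.8)
o=np.zeros((400,800,3),np.uint8);o[:a.shape[0],:a.shape[1]]=a;o[:b.shape[0],400:400+b.shape[1]]=b;cv2.imwrite("pics/1.png",o)
E
```

```text
t 2.35 grasp [0.5062 0.3438 0.2412] toolx ang 89.61 tilt 0.16 F [-0.4406  0.5359 -0.4602] w 87.0
shift now cm [ 0.2081 -0.3353 15.3178]
spin -0.0068
shift after spin cm [ 0.1718 -0.3157 15.3186]
```

View pics/1.png

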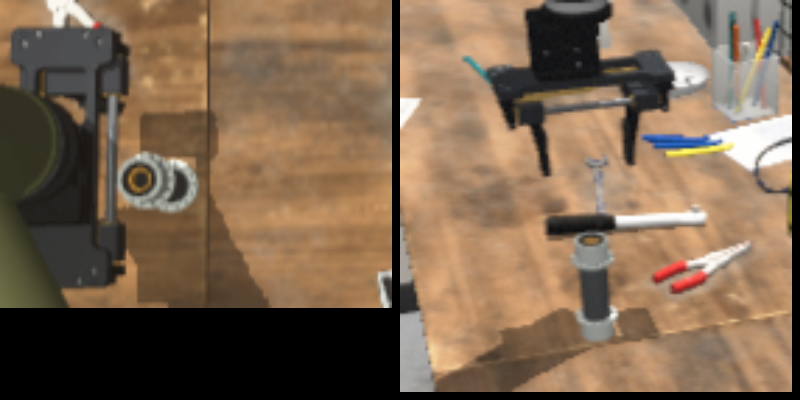

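The open jaws straddle the hub. In the side view its top is at about (591,240) in the composite, below and between the fingers. I descend and grip lightly.

play_rows:
  motion:
    - [0,0.1,-0.2,2,0]
    - [0,0.1,-0.1,2,0]
    - [0,0,0,2,0]
    - [0,0,0,2,0]
    - [0,0,0,2,0]
    - [0,0,0,2,0]
    - [0,0,0,2,0]
    - [0,0,0,1.2,0]
    - [0,0,0,0,0]
    - [1,0,0,0,0]
    - [1,0,0,0,0]
    - [1,0,0,0,0]
    - [1,0,0,0,0]
    - [1,0,0,0,0]
    - [1,0,0,0,0]
    - [1,0,0,0,0]
  force: 15

```text
time: 4.45
position: [0.5004, 0.3505, 0.0789]
tool_rot: [2.22, 2.222, 0.002]
ft_force: [1.1, 1.1, 0.8]
grip_width: 0.562
```

```bash
python3 go.py .54 .27 .088 90
```

```text
t 4.45 grasp [0.5004 0.3505 0.0899] toolx ang 90.05 tilt 0.06 F [1.1398 1.0673 0.7795] w 48.9
shift now cm [-8.0485  3.9555  0.1878]
spin 0.0009
shift after spin cm [-8.045   3.9626  0.1878]
```

play_rows:
  motion:
    - [1,0,0,0,0]
    - [1,0,0,0,0]
    - [1,0,0,0,0]

```text
time: 4.82
position: [0.5003, 0.3505, 0.0788]
tool_rot: [2.22, 2.222, 0.001]
ft_force: [2.2, 0.3, 2.0]
grip_width: 0.561
```

```bash
python3 go.py .54 .27 .088 90;  python3 - <<'E'
from h import *
im2=optics.get_image("side")[:,:,::-1]
cv2.imwrite("pics/2.png",cv2.resize(im2[80:200,160:300],None,fx=4,fy=4))
E
```

```text
t 4.83 grasp [0.5003 0.3505 0.0898] toolx ang 90.06 tilt 0.05 F [2.1933 0.2915 1.9545] w 48.8
shift now cm [-8.0516  3.9669  0.1843]
spin 0.001
shift after spin cm [-8.0476  3.975   0.1846]
```

View pics/2.png

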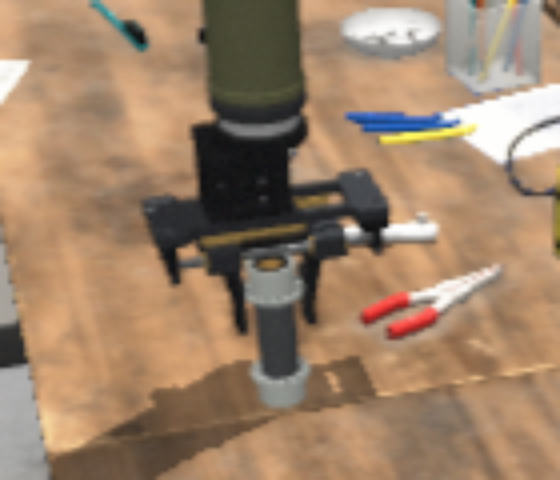

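The grip closed at 48.8 mm, so the pads reached the upper flange (dia 50). I'll use that: re-grip centred on the flange so the hub can pivot, lay it down on the bench under control, then re-grip at mid-barrel.

play_rows:
  motion:
    - [0.2,0,0,0,0]
    - [0.2,0,0,0,0]
    - [0.2,0,0,0,0]
    - [0.2,-0.2,0,-0.8,0]
    - [0.2,-0.2,0,-0.7,0]
    - [0.2,0,0,0,0]
    - [1,0,0,0,0]
    - [1,0,0,0,0]
    - [1,0,0,0,0]
    - [1,0,0,0,0]
    - [1,0,0,0,0]
  force: 25

```text
time: 6.25
position: [0.5, 0.3463, 0.0935]
tool_rot: [2.22, 2.222, 0.0]
ft_force: [1.9, 0.2, -0.7]
grip_width: 0.564
```

```bash
python3 go.py .54 .27 .120 90
```

```text
t 6.25 grasp [0.5    0.3463 0.1045] toolx ang 90.05 tilt 0.01 F [ 1.9034  0.1785 -0.6615] w 49.1
shift now cm [-7.6326  3.9897 -1.5506]
spin 0.0008
shift after spin cm [-7.6292  3.9959 -1.5516]
```

play_rows:
  motion:
    - [1,0,0,-0.5,0]
    - [1,0,0,-1,0]
    - [1,-0.7,0.4,0,0]
    - [1,-1.1,0.6,0,0]
    - [1,-1.1,0.6,0,0]
    - [1,-1.1,0.6,0,0]
    - [1,-1.1,0.6,0,0]
    - [1,-1.1,0.6,0,0]
    - [1,-1,0.4,0,0]
    - [1,-0.4,0.2,0,0]
    - [1,0,0,0,0]
    - [1,0,0,0,0]

```text
time: 7.75
position: [0.5397, 0.2712, 0.1086]
tool_rot: [-2.219, -2.223, -0.0]
ft_force: [-0.3, 0.9, -3.7]
grip_width: 0.564
```

```bash
python3 go.py .54 .27 .1045 90;  python3 - <<'E'
from h import *
im2=optics.get_image("side")[:,:,::-1]
cv2.imwrite("pics/3.png",cv2.resize(im2[80:240,160:340],None,fx=4,fy=3.5))
E
```

```text
t 7.75 grasp [0.5397 0.2712 0.1196] toolx ang 90.11 tilt 0.03 F [-0.3001  0.898  -3.7318] w 49.0
shift now cm [-0.1166  0.0335  1.5069]
spin 0.0019
shift after spin cm [-0.1158  0.0335  1.507 ]
```

View pics/3.png

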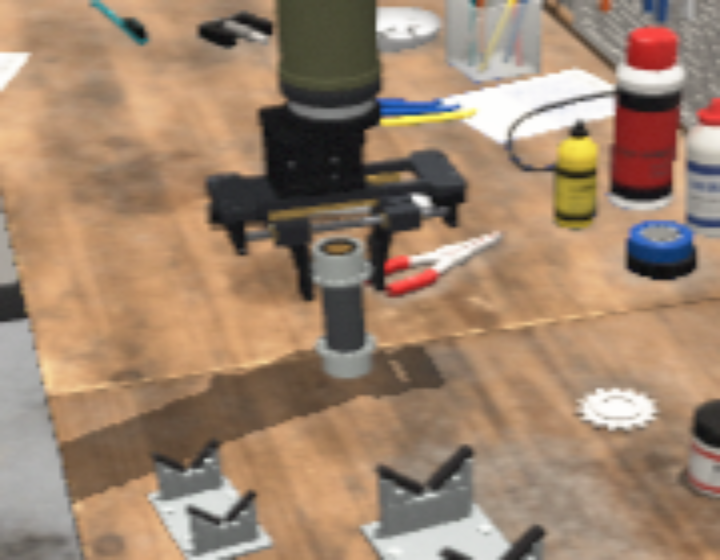

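Side view: the hub hangs upright at (345,300) in the composite, with the pads on its flange. I set it down and start the tilt.

play_rows:
  motion:
    - [1,-0.1,0,0.7,0]
    - [1,0,0,0.5,0]
    - [1,0,0,0.3,0]
    - [1,0,0,0,0]
    - [1,-0.46,0,-0.05,0]
    - [1,-0.46,0,-0.05,0]
    - [1,-0.46,0,-0.03,0]
    - [1,-0.47,0,-0.03,0]
    - [1,-0.47,0,0,0]
    - [1,-0.47,0,0.03,0]
    - [1,-0.46,0,0.05,0]
    - [1,-0.46,0,0.06,0]
    - [1,0,0,0,0]
  force: 20

```text
time: 9.43
position: [0.5401, 0.2317, 0.0937]
tool_rot: [2.221, 2.222, -0.0]
ft_force: [-0.7, 0.4, -3.4]
grip_width: 0.565
```

```bash
python3 go.py .54 .27 .1045 90;  python3 - <<'E'
from h import *
im2=optics.get_image("side")[:,:,::-1]
cv2.imwrite("pics/4.png",cv2.resize(im2[80:240,160:340],None,fx=4,fy=3.5))
E
```

```text
t 9.43 grasp [0.5401 0.2317 0.1047] toolx ang 90.01 tilt 0.01 F [-0.7017  0.3635 -3.3925] w 49.2
shift now cm [ 3.8317 -0.0089  0.02  ]
spin 0.0002
shift after spin cm [ 3.8317 -0.0098  0.0209]
```

View pics/4.png

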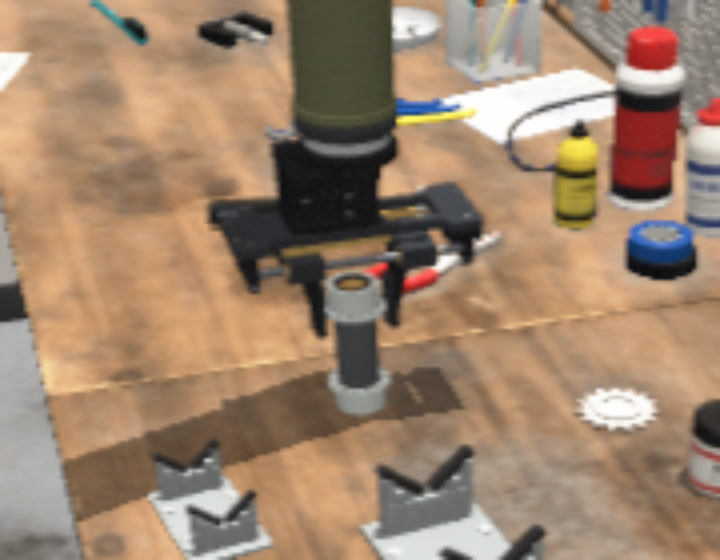

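The hub slid along upright, and the wrist still carries its weight. I press it down until the bench takes the load.

play_rows:
  motion:
    - [1,0,0,0.1,0]
    - [1,0,0,0.1,0]
    - [1,0,0,0,0]

```text
time: 9.85
position: [0.5406, 0.2332, 0.0933]
tool_rot: [-2.22, -2.223, -0.003]
ft_force: [-1.2, -0.6, 4.9]
grip_width: 0.562
```

play_rows:
  motion:
    - [1,0,0,0.1,0]
    - [1,0,0,0,0]

```text
time: 10.1
position: [0.5409, 0.2335, 0.0932]
tool_rot: [-2.22, -2.223, -0.005]
ft_force: [-1.9, 0.5, 9.2]
grip_width: 0.564
```

play_rows:
  motion:
    - [1,-0.46,0,-0.04,0]
    - [1,-0.46,0,-0.04,0]
    - [1,-0.46,0,-0.03,0]
    - [1,-0.47,0,-0.03,0]
    - [1,0,0,0,0]

```text
time: 10.72
position: [0.5414, 0.2148, 0.0943]
tool_rot: [2.22, 2.222, 0.007]
ft_force: [-0.9, 1.3, 6.8]
grip_width: 0.566
```

```bash
python3 go.py .54 .27 .1045 90;  python3 - <<'E'
from h import *
im2=optics.get_image("side")[:,:,::-1]
cv2.imwrite("pics/5.png",cv2.resize(im2[80:240,160:340],None,fx=4,fy=3.5))
E
```

```text
t 10.72 grasp [0.5414 0.2148 0.1053] toolx ang 90.06 tilt 0.24 F [-0.9414  1.3483  6.8189] w 49.2
shift now cm [ 5.5229 -0.1359  0.097 ]
spin 0.001
shift after spin cm [ 5.523  -0.1412  0.0827]
```

View pics/5.png

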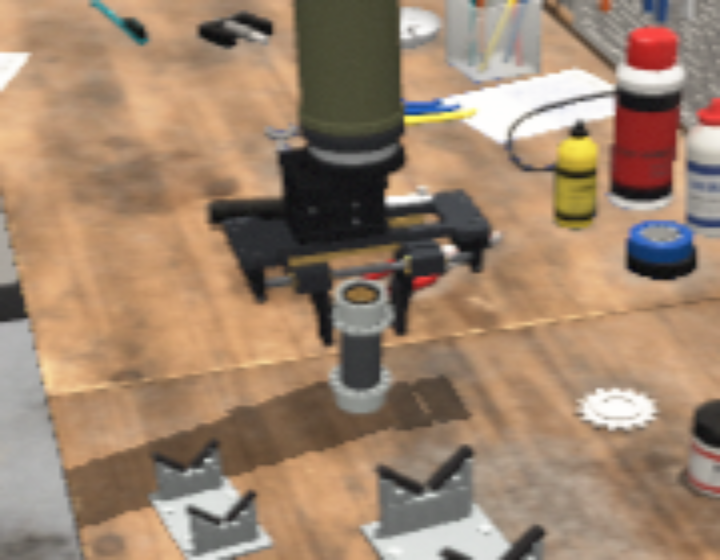

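It is tilting now: the top has moved to (361,293) and the foot stayed at (358,405). I carry on along the arc.

play_rows:
  motion:
    - [1,-0.47,0,0.0,0]
    - [1,-0.47,0,0.03,0]
    - [1,-0.46,0,0.05,0]
    - [1,-0.46,0,0.07,0]
    - [1,-0.45,0,0.1,0]
    - [1,-0.45,0,0.1,0]
    - [1,-0.45,0,0.12,0]
    - [1,-0.45,0,0.14,0]
    - [1,-0.43,0,0.18,0]
    - [1,-0.43,0,0.19,0]
    - [1,-0.42,0,0.2,0]
    - [1,-0.42,0,0.2,0]
    - [1,0,0,0,0]

```text
time: 12.4
position: [0.5404, 0.1594, 0.0782]
tool_rot: [2.221, 2.221, 0.0]
ft_force: [3.9, -2.5, 4.2]
grip_width: 0.566
```

```bash
python3 go.py .54 .27 .1045 90;  python3 - <<'E'
from h import *
im2=optics.get_image("side")[:,:,::-1]
cv2.imwrite("pics/6.png",cv2.resize(im2[80:240,160:340],None,fx=4,fy=3.5))
E
```

```text
t 12.4 grasp [0.5404 0.1594 0.0892] toolx ang 90.0 tilt 0.04 F [ 3.9028 -2.5075  4.1916] w 49.2
shift now cm [11.0549 -0.0424 -1.5313]
spin 0.0
shift after spin cm [11.0556 -0.0437 -1.5267]
```

View pics/6.png

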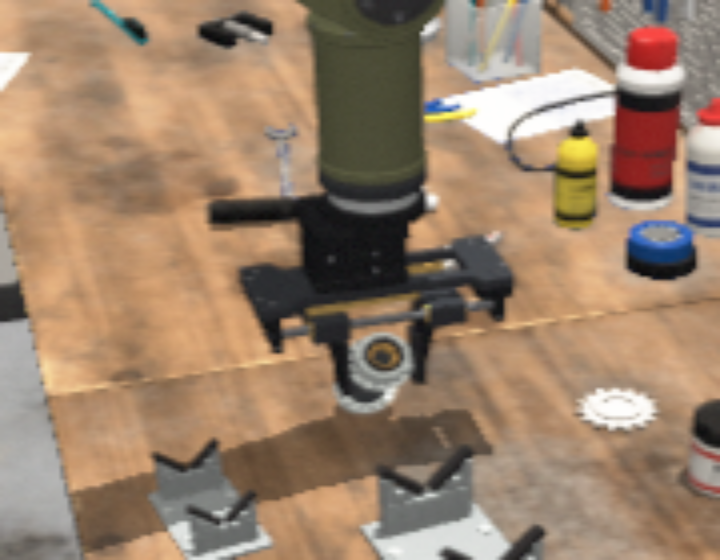

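play_rows:
  motion:
    - [1,-0.36,0,0.25,0]
    - [1,-0.35,0,0.25,0]
    - [1,-0.35,0,0.26,0]
    - [1,-0.34,0,0.31,0]
    - [1,-0.34,0,0.32,0]
    - [1,-0.33,0,0.33,0]
    - [1,-0.32,0,0.34,0]
    - [1,-0.28,0,0.37,0]
    - [1,-0.27,0,0.37,0]
    - [1,-0.27,0,0.38,0]
    - [1,-0.27,0,0.38,0]
    - [1,-0.22,0,0.42,0]
    - [1,-0.22,0,0.43,0]
    - [1,-0.21,0,0.43,0]
    - [1,0,0,0,0]

```text
time: 14.32
position: [0.5398, 0.119, 0.0295]
tool_rot: [-2.22, -2.222, 0.001]
ft_force: [0.7, -0.1, -1.3]
grip_width: 0.564
```

```bash
python3 go.py .54 .27 .1045 90;  python3 - <<'E'
from h import *
im2=optics.get_image("side")[:,:,::-1]
cv2.imwrite("pics/7.png",cv2.resize(im2[80:240,160:340],None,fx=4,fy=3.5))
E
```

```text
t 14.32 grasp [0.5398 0.119  0.0405] toolx ang 90.05 tilt 0.04 F [ 0.7225 -0.0998 -1.2634] w 49.1
shift now cm [15.0984  0.0253 -6.3969]
spin 0.0009
shift after spin cm [15.0973  0.0166 -6.3995]
```

View pics/7.png

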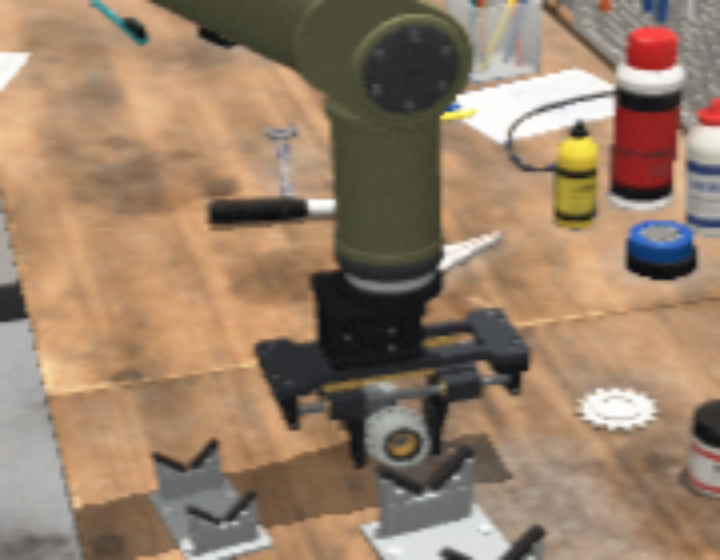

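Nearly flat: height 40 mm, about 78°, and the near bore faces the camera. Now the last 1.5 cm.

play_rows:
  motion:
    - [1,-0.16,0,0.3,0]
    - [1,-0.15,0,0.3,0]
    - [1,-0.12,0,0.3,0]
    - [1,-0.1,0,0.25,0]
    - [1,-0.1,0,0.2,0]
    - [1,0,0,0.1,0]
    - [1,0,0,0,0]

```text
time: 15.25
position: [0.5402, 0.1123, 0.0154]
tool_rot: [2.22, 2.222, -0.0]
ft_force: [1.0, 0.5, -0.7]
grip_width: 0.558
```

```bash
python3 go.py .54 .27 .1045 90;  python3 - <<'E'
from h import *
im2=optics.get_image("side")[:,:,::-1];im=optics.get_image("top")[:,:,::-1]
cv2.imwrite("pics/8.png",np.hstack([cv2.resize(im2[120:240,180:300],(400,400)),cv2.resize(im[170:290,160:280],(400,400))]))
E
```

```text
t 15.25 grasp [0.5402 0.1123 0.0264] toolx ang 90.05 tilt 0.01 F [ 0.9691  0.5498 -0.6967] w 48.6
shift now cm [15.7651 -0.0063 -7.8107]
spin 0.0008
shift after spin cm [15.767  -0.0184 -7.8069]
```

View pics/8.png

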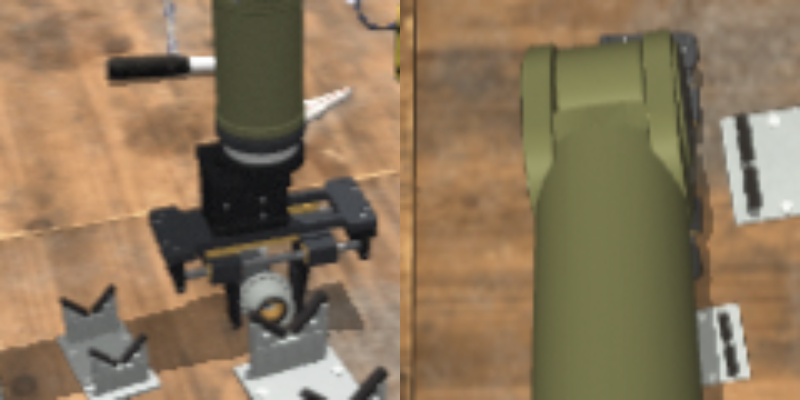

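play_rows:
  motion:
    - [1,0,0,0.1,0]
    - [1,0,0,0,0]
    - [0.15,0,0,0,0]
    - [0.15,0,0,0,0]
    - [0.15,0,0,0,0]
    - [0.15,0,0,0,0]
    - [0.15,0.8,0,0,0]
    - [0.15,0.8,0,0,0]
    - [0.15,0.8,0,0,0]
    - [0.15,0.8,0,0,0]
    - [0.15,0.8,0,0,0]
    - [0.15,0,0,0,0]

```text
time: 16.85
position: [0.54, 0.1537, 0.0145]
tool_rot: [-2.219, -2.224, -0.0]
ft_force: [-0.8, 0.5, -0.9]
grip_width: 0.851
```

```bash
python3 go.py .54 .152 .025 90;  python3 - <<'E'
from h import *
im2=optics.get_image("side")[:,:,::-1];im=optics.get_image("top")[:,:,::-1]
cv2.imwrite("pics/9.png",np.hstack([cv2.resize(im2[120:240,180:300],(400,400)),cv2.resize(im[170:290,160:280],(400,400))]))
E
```

```text
t 16.85 grasp [0.54   0.1537 0.0255] toolx ang 90.14 tilt 0.02 F [-0.7689  0.5122 -0.8738] w 74.0
shift now cm [-0.1675 -0.0049  0.0454]
spin 0.0025
shift after spin cm [-0.1675 -0.0044  0.0455]
```

View pics/9.png

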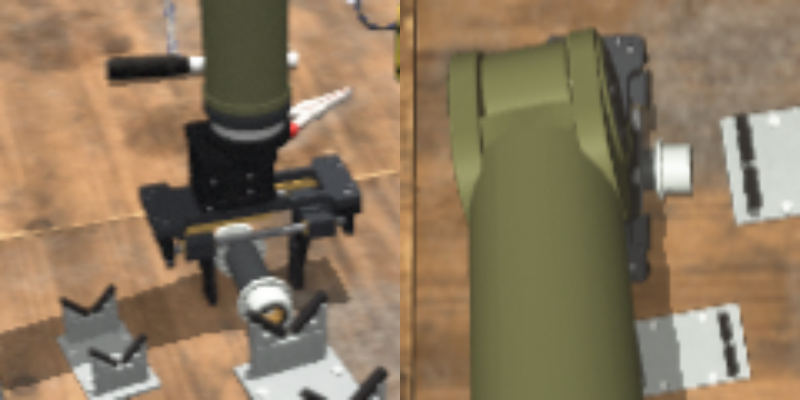

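The hub lies flat. Its near end shows in the top view at about (248,220), with the fingers either side of the barrel. I check the axial position, then grip firmly.

```bash
python3 - <<'E'
from h import *
print(onz("top",247.6,220.4,.03))
# fit: top-view edge
E
```

```text
[0.53935868 0.08373854 0.03      ]
```

play_rows:
  motion:
    - [1,0,0,0,0]
    - [1,0,0,0,0]
    - [1,0,0,0,0]
    - [1,0,0,0,0]
    - [1,0,0,0,0]
    - [1,0,0,0,0]
    - [1,0,0,0,0]
    - [1,0,0,0,0]
  force: 50

```text
time: 17.95
position: [0.5399, 0.1526, 0.0144]
tool_rot: [-2.22, -2.222, 0.001]
ft_force: [-1.5, 0.1, -0.2]
grip_width: 0.383
```

```bash
python3 - <<'E'
from h import *
a=onz("top",265.2,219,.0485);b=onz("top",305.2,213,.0485);print(a,b,(a+b)/2,np.degrees(np.arctan2(-(a-b)[0],(a-b)[1])),np.linalg.norm(a-b))
im=cv2.imread("pics/side0.png")
# side V bottoms from tile 4
a=onz("side",(367-266)/3.8+240,(396-300)/3.8+195,.0485);b=onz("side",(431-266)/3.8+240,(488-300)/3.8+195,.0485)
print(a,b,(a+b)/2,np.degrees(np.arctan2(-(a-b)[0],(a-b)[1])),np.linalg.norm(a-b))
E
```

```text
[0.54039139 0.03530661 0.0485    ] [ 0.5542962  -0.07295384  0.0485    ] [ 0.54734379 -0.01882361  0.0485    ] 7.318914989328974 0.10914975003988402
[0.53869365 0.02594722 0.0485    ] [ 0.55208116 -0.08572817  0.0485    ] [ 0.5453874  -0.02989048  0.0485    ] 6.835924533484318 0.11247497514542408
```

play_rows:
  motion:
    - [1,0,0,-0.4,0]
    - [1,0,0,-1.2,0]
    - [1,0,0,-2,0]
    - [1,0,0,-2,0]
    - [1,0,0,-2,0]
    - [1,0,0,-2,0]
    - [1,0,0,-1.5,0]
    - [1,0,0,-0.5,0]
    - [1,0,0,0,0]
    - [1,0,0,0,0]

```text
time: 19.2
position: [0.5395, 0.1525, 0.1296]
tool_rot: [-2.22, -2.222, 0.002]
ft_force: [-0.4, -0.0, -3.4]
grip_width: 0.383
```

```bash
python3 go.py .547 -.0165 .14 97.3;  python3 - <<'E'
from h import *
im2=optics.get_image("side")[:,:,::-1];im=optics.get_image("top")[:,:,::-1]
cv2.imwrite("pics/10.png",np.hstack([cv2.resize(im2[80:220,180:320],(400,400)),cv2.resize(im[170:290,160:280],(400,400))]))
E
```

```text
t 19.2 grasp [0.5395 0.1525 0.1406] toolx ang 90.06 tilt 0.08 F [-0.3775 -0.0269 -3.4016] w 33.3
shift now cm [-16.8975   0.7281   0.0702]
spin -0.1264
shift after spin cm [-16.8546  -1.4076   0.0613]
```

View pics/10.png

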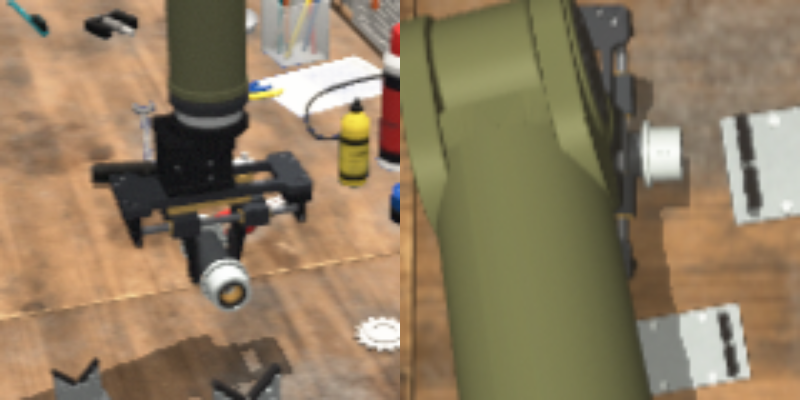

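The hub is lifted level in the grip (near bore at (232,290) in the left half). Next I compute the end position and go over the cradle.

```bash
python3 - <<'E'
from h import *
e=onz("top",244.9,216.5,.145); print(e, "centre off grasp", e[1]+.065-.1525)
# base corners in side view, plate top
E
```

```text
[0.53851263 0.08393286 0.145     ] centre off grasp -0.0035671439565994334
```

play_rows:
  motion:
    - [1,0,0,0,-0.126]
    - [1,-1,0,0,0]
    - [1,-1.6,-0.2,0,0]
    - [1,-2,-0.2,0,0]
    - [1,-2,-0.2,0,0]
    - [1,-2,-0.2,0,0]
    - [1,-2,-0.2,0,0]
    - [1,-2,-0.2,0,0]
    - [1,-2,-0.1,0,0]
    - [1,-1.3,-0.1,0,0]
    - [1,-0.9,0,0,0]
    - [1,0,0,0,0]
    - [1,0,0,0,0]

```text
time: 20.92
position: [0.5475, -0.0149, 0.1304]
tool_rot: [-2.074, -2.359, -0.001]
ft_force: [-0.2, 0.6, -2.5]
grip_width: 0.381
```

```bash
python3 go.py .547 -.0165 .14 97.3;  python3 - <<'E'
from h import *
im2=optics.get_image("side")[:,:,::-1];im=optics.get_image("top")[:,:,::-1]
cv2.imwrite("pics/11.png",np.hstack([cv2.resize(im2[140:270,210:340],(400,400)),cv2.resize(im[160:280,220:340],(400,400))]))
E
```

```text
t 20.93 grasp [ 0.5475 -0.0149  0.1414] toolx ang 97.34 tilt 0.03 F [-0.2067  0.6495 -2.5074] w 33.2
shift now cm [-0.1549 -0.0725  0.141 ]
spin 0.0007
shift after spin cm [-0.1549 -0.0724  0.1411]
```

View pics/11.png

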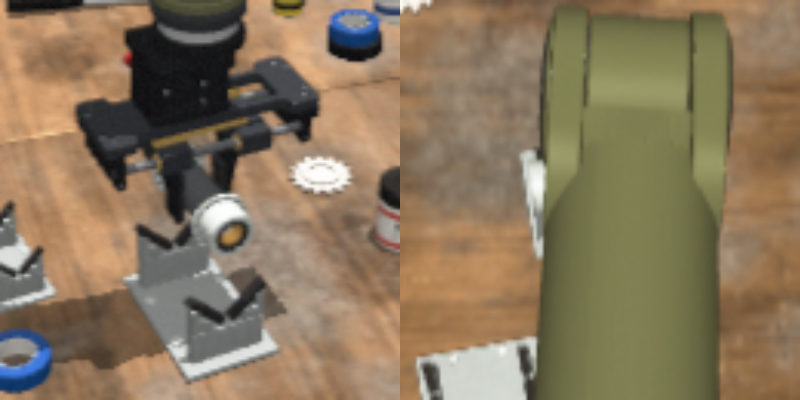

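Aligned over the cradle: the hub axis is parallel, with the near end at (230,235) above the near saddle. Lowering.

play_rows:
  motion:
    - [1,-0.1,-0.05,1,0]
    - [1,0,0,1.2,0]
    - [1,0,0,1.2,0]
    - [1,0,0,1,0]
    - [1,0,0,0.7,0]
    - [1,0,0,0.5,0]
    - [1,0,0,0.4,0]
    - [1,0,0,0.3,0]
    - [1,0,0,0,0]

```text
time: 22.15
position: [0.5471, -0.0169, 0.0674]
tool_rot: [-2.076, -2.358, 0.0]
ft_force: [-0.2, 0.0, -2.7]
grip_width: 0.383
```

```bash
python3 go.py .547 -.0165 .075 97.3;  python3 - <<'E'
from h import *
im2=optics.get_image("side")[:,:,::-1]
cv2.imwrite("pics/12.png",cv2.resize(im2[170:270,220:330],(660,600)))
E
```

```text
t 22.15 grasp [ 0.5471 -0.0169  0.0784] toolx ang 97.28 tilt 0.01 F [-0.2092  0.0455 -2.7325] w 33.3
shift now cm [ 0.039  -0.0037  0.3361]
spin -0.0004
shift after spin cm [ 0.039  -0.0037  0.3361]
```

View pics/12.png

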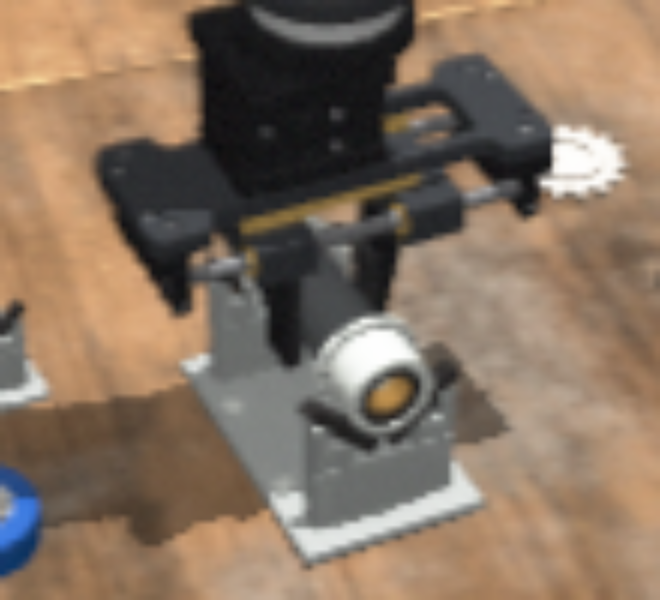

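Nicely placed above both Vs. I lower gently to contact.

play_rows:
  motion:
    - [1,0,0,0.15,0]
    - [1,0,0,0.1,0]
    - [1,0,0,0.05,0]
    - [1,0,0,0,0]

```text
time: 22.7
position: [0.5474, -0.0168, 0.0649]
tool_rot: [2.076, 2.358, 0.001]
ft_force: [-1.0, 0.2, 1.4]
grip_width: 0.382
```

play_rows:
  motion:
    - [1,0,0,0.1,0]
    - [1,0,0,0,0]

```text
time: 22.95
position: [0.5475, -0.0167, 0.0648]
tool_rot: [-2.076, -2.358, -0.002]
ft_force: [-3.9, 1.1, 8.1]
grip_width: 0.385
```

Seated (+8 N). I release, rise, and look.

play_rows:
  motion:
    - [0.2,0,0,0,0]
    - [0.2,0,0,0,0]
    - [0.2,0,0,0,0]
    - [0.2,0,0,0,0]
    - [0.2,0,0,-1.5,0]
    - [0.2,0,0,-2.5,0]
    - [0.2,0,0,-3,0]
    - [0.2,0,0,-3,0]
    - [0.2,-2,0,-2,0]
    - [0.2,-4,0,0,0]
    - [0.2,-4,0,0,0]
    - [0.2,-4,0,0,0]
    - [0.2,-4,0,0,0]
    - [0.2,-4,0,0,0]
    - [0.2,-4,0,0,0]
    - [0.2,0,0,0,0]

```text
time: 24.95
position: [0.579, -0.2795, 0.1846]
tool_rot: [2.082, 2.35, -0.003]
ft_force: [-0.5, 0.2, -0.2]
grip_width: 0.799
```

```bash
python3 go.py .437 -.336 .15 -1;  python3 - <<'E'
from h import *
im2=optics.get_image("side")[:,:,::-1];im=optics.get_image("top")[:,:,::-1]
cv2.imwrite("pics/13s.png",im2);cv2.imwrite("pics/13t.png",im)
cv2.imwrite("pics/13.png",np.hstack([cv2.resize(im2[170:270,230:330],(400,400)),cv2.resize(im[170:270,235:335],(400,400))]))
E
```

```text
t 24.95 grasp [ 0.579  -0.2794  0.1956] toolx ang 96.93 tilt 0.19 F [-0.5362  0.2139 -0.2221] w 69.5
shift now cm [ -3.8865 -14.7743   4.5734]
spin 1.7092
shift after spin cm [-14.0951   5.9024   4.5597]
```

View pics/13.png

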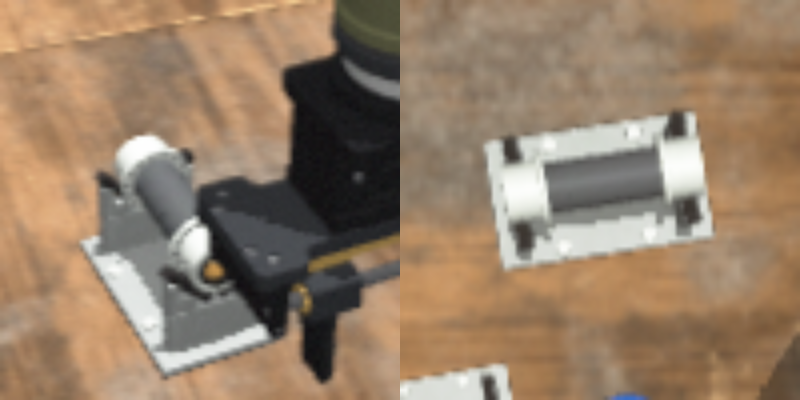

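View pics/13t.png

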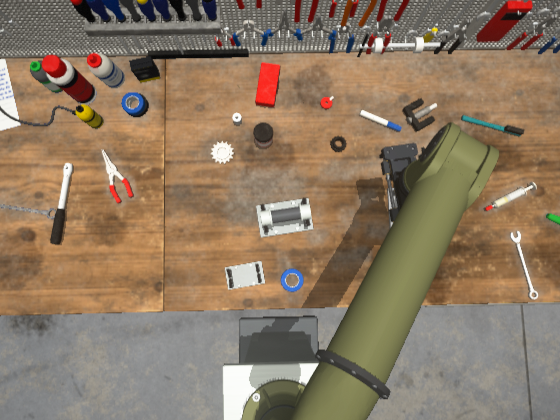

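```bash
python3 - <<'E'
from h import *
a=onz("top",260.5,218.75,.09);b=onz("top",311,212,.09);d=a-b
print(a,b,(a+b)/2,np.linalg.norm(d),np.degrees(np.arctan2(-d[0],d[1])))
# fit barrel axis by dark mask
im=cv2.imread("pics/13t.png"); g=cv2.cvtColor(im,cv2.COLOR_BGR2GRAY)
m=np.zeros_like(g); m[200:230,274:298]=(g[200:230,274:298]<110)*255
n,l,s,c=cv2.connectedComponentsWithStats(m); k=1+np.argmax(s[1:,4]); print(s[k])
v,u=np.nonzero(l==k); vx,vy,x0,y0=cv2.fitLine(np.c_[u,v].astype(np.float32),cv2.DIST_L2,0,.01,.01).ravel()
p=onz("top",x0,y0,.075);q=onz("top",x0+20*vx,y0+20*vy,.075);e=p-q
print(x0,y0,p,np.degrees(np.arctan2(-e[0],e[1])))
E
```

```text
[0.53736403 0.04690129 0.09      ] [ 0.55214523 -0.08488097  0.09      ] [ 0.54475463 -0.01898984  0.09      ] 0.13260862932287518 6.399764923002835
[274 215  24   8 111]
285.36035 218.7027 [ 0.53749815 -0.0181477   0.075     ] 6.946291608105433
```

The hub rests in both Vs, centred (centre y ≈ -0.019, yaw ≈ 7°). Next the axle: I turn the tool and go over the handle.

play_rows:
  motion:
    - [0.2,0,0,0,0.171]
    - [0.2,0,0,0,0.171]
    - [0.2,0,0,0,0.171]
    - [0.2,0,0,0,0.171]
    - [0.2,0,0,0,0.171]
    - [0.2,0,0,0,0.171]
    - [0.2,0,0,0,0.171]
    - [0.2,0,0,0,0.171]
    - [0.2,0,0,0,0.171]
    - [0.2,0,0,0,0.17]
    - [0.2,-2.8,1.2,0,0]
    - [0.2,-2.8,1.2,0,0]
    - [0.2,-2.8,1.2,1,0]
    - [0.2,-2.8,1.2,1,0]
    - [0.2,-2.9,1.1,1,0]
    - [0.2,0,0,0,0]

```text
time: 27.05
position: [0.4366, -0.3313, 0.153]
tool_rot: [-3.138, 0.02, 0.0]
ft_force: [0.7, 0.6, -0.0]
grip_width: 0.797
```

```bash
python3 go.py .437 -.336 .042 -1;  python3 - <<'E'
from h import *
im2=optics.get_image("side")[:,:,::-1];im=optics.get_image("top")[:,:,::-1]
cv2.imwrite("pics/14.png",np.hstack([cv2.resize(im2[230:370,230:370],(400,400)),cv2.resize(im[170:290,340:460],(400,400))]))
E
```

```text
t 27.05 grasp [ 0.4366 -0.3314  0.164 ] toolx ang -0.73 tilt 0.18 F [ 0.6962  0.6328 -0.0022] w 69.4
shift now cm [ 0.0484  0.5012 12.2034]
spin 0.0048
shift after spin cm [ 0.0502  0.4618 12.2049]
```

View pics/14.png

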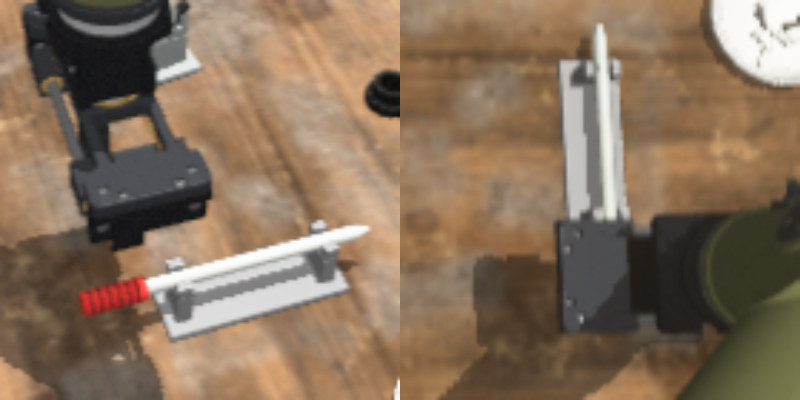

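play_rows:
  motion:
    - [0.2,0,0.25,1,0]
    - [0.2,0,0.2,2,0]
    - [0.2,0,0,2,0]
    - [0.2,0,0,2,0]
    - [0.2,0,0,2,0]
    - [0.2,0,0,1.6,0]
    - [0.2,0,0,1.1,0]
    - [0.2,0,0,0.5,0]
    - [0.2,0,0,0,0]
    - [1,0,0,0,0]
    - [1,0,0,0,0]
    - [1,0,0,0,0]
    - [1,0,0,0,0]
    - [1,0,0,0,0]
    - [1,0,0,0,0]
    - [1,0,0,0,0]
    - [1,0,0,0,0]
    - [1,0,0,0,0]
    - [1,0,0,0,0]
  force: 55

```text
time: 29.52
position: [0.4384, -0.3366, 0.0314]
tool_rot: [-3.141, 0.017, 0.0]
ft_force: [0.1, 1.0, 1.5]
grip_width: 0.194
```

```bash
python3 go.py .437 -.336 .042 -1
```

```text
t 29.52 grasp [ 0.4384 -0.3366  0.0424] toolx ang -0.63 tilt 0.01 F [0.1086 1.0441 1.5404] w 16.9
shift now cm [-0.139  -0.0554  0.0416]
spin 0.0064
shift after spin cm [-0.1393 -0.0546  0.0416]
```

Gripped (17 mm). Lifting.

play_rows:
  motion:
    - [1,0,0,-0.3,0]
    - [1,0,0,-0.7,0]
    - [1,0,0,-1.2,0]
    - [1,0,0,-1.6,0]
    - [1,0,0,-2,0]
    - [1,0,0,-2,0]
    - [1,0,0,-2,0]
    - [1,0,0,-1.4,0]
    - [1,0,0,-0.6,0]
    - [1,0,0,0,0]
    - [1,0,0,0,0]

```text
time: 30.9
position: [0.438, -0.3363, 0.1488]
tool_rot: [-3.141, 0.017, 0.002]
ft_force: [0.5, -0.8, -1.4]
grip_width: 0.196
```

```bash
python3 go.py .58 -.32 .16 97.1;  python3 - <<'E'
from h import *
im2=optics.get_image("side")[:,:,::-1];im=optics.get_image("top")[:,:,::-1]
cv2.imwrite("pics/15s.png",im2);cv2.imwrite("pics/15t.png",im)
cv2.imwrite("pics/15.png",np.hstack([cv2.resize(im2[220:360,230:370],(400,400)),cv2.resize(im[140:260,340:460],(400,400))]))
E
```

```text
t 30.9 grasp [ 0.438  -0.3363  0.1598] toolx ang -0.64 tilt 0.07 F [ 0.5282 -0.834  -1.3537] w 17.0
shift now cm [14.1799 -1.7926 -0.0361]
spin -1.7058
shift after spin cm [-0.133  14.2921 -0.0214]
```

View pics/15.png

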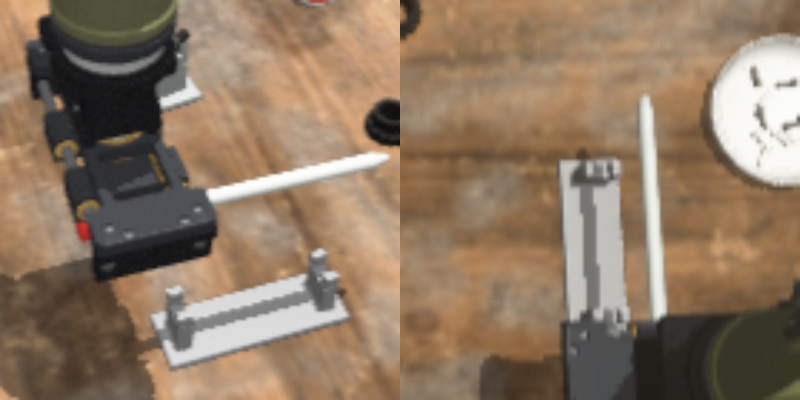

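```bash
python3 - <<'E'
from h import *
print(tri((365.6,274.8),(413.5,169.0)))
print(proj("side",(.648,-.3388,.16)),proj("top",(.648,-.3388,.16)))
E
```

```text
(array([ 0.64767622, -0.33783756,  0.15449249]), np.float64(0.0009572219848843197))
[366.08195806 273.28618529] [414.66119898 168.21357825]
```

play_rows:
  motion:
    - [1,0,0,0,-0.17]
    - [1,0,0,0,-0.17]
    - [1,0,0,0,-0.171]
    - [1,0,0,0,-0.171]
    - [1,0,0,0,-0.171]
    - [1,0,0,0,-0.171]
    - [1,0,0,0,-0.171]
    - [1,0,0,0,-0.171]
    - [1,0,0,0,-0.17]
    - [1,0,0,0,-0.17]
    - [1,0,1.5,0,0]
    - [1,0,2.5,0,0]
    - [1,0,2.7,0,0]
    - [1,0,2.7,0,0]
    - [1,0,2.7,0,0]
    - [1,0,1.6,0,0]
    - [1,0,1,0,0]
    - [1,0,0,0,0]

```text
time: 33.25
position: [0.5844, -0.3184, 0.1491]
tool_rot: [-2.08, -2.354, 0.001]
ft_force: [-0.2, -0.1, -0.5]
grip_width: 0.187
```

```bash
python3 go.py .5841 -.3157 .075 97.1
```

```text
t 33.25 grasp [ 0.5844 -0.3184  0.1601] toolx ang 97.09 tilt 0.04 F [-0.2115 -0.1074 -0.4725] w 16.3
shift now cm [0.2761 0.0057 8.5132]
spin -0.0003
shift after spin cm [0.2759 0.0005 8.5132]
```

play_rows:
  motion:
    - [1,0,0,1,0]
    - [1,0,0,1.8,0]
    - [1,0,0,2,0]
    - [1,0,0,2,0]
    - [1,0,0,1,0]
    - [1,0,0,0.5,0]
    - [1,0,0,0,0]
    - [1,0,0,0,0]

```text
time: 34.25
position: [0.5847, -0.3188, 0.0672]
tool_rot: [2.079, 2.354, 0.001]
ft_force: [-0.4, -0.1, -1.0]
grip_width: 0.19
```

```bash
python3 go.py .5841 -.3157 .075 97.1;  python3 - <<'E'
from h import *
im2=optics.get_image("side")[:,:,::-1];im=optics.get_image("top")[:,:,::-1]
cv2.imwrite("pics/16s.png",im2);cv2.imwrite("pics/16t.png",im)
cv2.imwrite("pics/16.png",np.hstack([cv2.resize(im2[190:290,240:340],(400,400),interpolation=cv2.INTER_CUBIC),cv2.resize(im[160:260,250:350],(400,400),interpolation=cv2.INTER_CUBIC)]))
E
```

```text
t 34.25 grasp [ 0.5847 -0.3188  0.0782] toolx ang 97.11 tilt 0.08 F [-0.3807 -0.073  -1.0455] w 16.5
shift now cm [ 0.3193 -0.0227  0.3222]
spin 0.0001
shift after spin cm [ 0.3191 -0.0224  0.3224]
```

View pics/16.png

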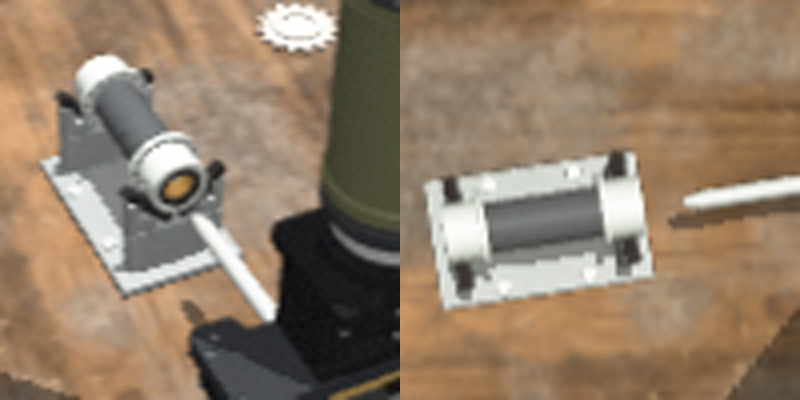

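```bash
python3 - <<'E'
from h import *
np.set_printoptions(precision=4,suppress=True)
print("tip",tri((288.3,243.8),(321.3,210.0)))
print("bore px pred",proj("side",(.5554,-.0852,.075)))
im=cv2.imread("pics/16s.png"); hs=cv2.cvtColor(im,cv2.COLOR_BGR2HSV)
m=((hs[...,0]>10)&(hs[...,0]<28)&(hs[...,1]>130)&(hs[...,2]>100))
v,u=np.nonzero(m[228:246,276:294]); print(len(u),u.mean()+276,v.mean()+228)
d=np.array([-.1236,.9923,0])
g=np.array([.5847,-.3188,.0782]); t=g+.21*d; print("tip nominal",t,proj("side",t),proj("top",t))
# hub axis in top: edges
a=proj("top",(.547,-.018,.075)); print(a)
crop("pics/16s.png",265,220,60,50,10,"pics/17.png")
E
```

```text
tip (array([ 0.5572, -0.1135,  0.0737]), np.float64(0.002955388770772923))
bore px pred [284.7112 236.5573]
23 284.2173913043478 236.52173913043478
tip nominal [ 0.5587 -0.1104  0.0782] [289.0889 241.5169] [320.2059 209.7959]
[285.2138 215.1151]
```

View pics/17.png

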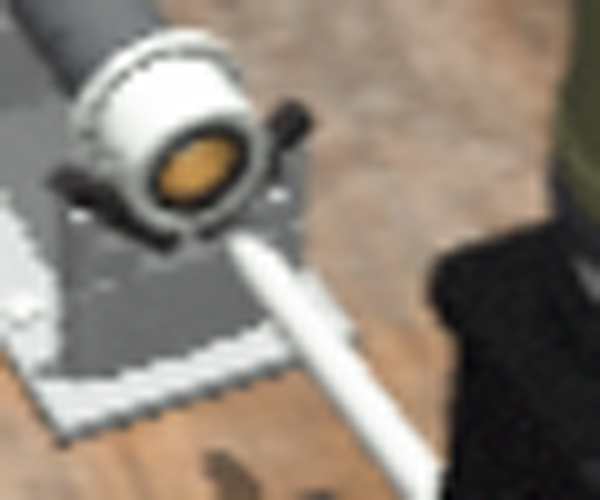

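```bash
python3 - <<'E'
from h import *
np.set_printoptions(precision=3,suppress=True)
d=np.array([-.1236,.9923,0]); g=np.array([.5847,-.3188,.0782])
# intensity profile along image normal around nominal line; weighted centre of white
for n,f,ss in(("side","pics/16s.png",np.arange(.125,.205,.01)),("top","pics/16t.png",np.arange(.12,.205,.01))):
    im=cv2.imread(f).astype(np.float32); w=im.min(2)  # white = high min channel
    for s in ss:
        p=proj(n,g+s*d); q=proj(n,g+(s+.01)*d); t=(q-p)/np.linalg.norm(q-p); nn=np.array([-t[1],t[0]])
        k=np.arange(-7,7.01,.25); P=p+k[:,None]*nn
        val=cv2.remap(w,P[:,0].astype(np.float32)[None],P[:,1].astype(np.float32)[None],cv2.INTER_LINEAR)[0]
        hi=k[val>(val.max()+np.median(val))/2]
        c=(hi.min()+hi.max())/2; print(n,round(s,3),"off px",round(c,2),"width",round(hi.max()-hi.min(),2),"n",nn,"at",p)
        # px per mm in z and x
    p=g+.2*d; print(n,"dn/dz px/mm",(proj(n,p+[0,0,.001])-proj(n,p))@nn,"dn/dx",(proj(n,p+[.001,0,0])-proj(n,p))@nn)
E
```

```text
side 0.125 off px -0.88 width 3.75 n [ 0.809 -0.587] at [304.545 262.807]
side 0.135 off px -0.88 width 3.75 n [ 0.809 -0.587] at [302.63  260.169]
side 0.145 off px -1.0 width 3.5 n [ 0.809 -0.587] at [300.742 257.568]
side 0.155 off px -1.0 width 3.5 n [ 0.809 -0.587] at [298.88  255.004]
side 0.165 off px -0.38 width 4.25 n [ 0.809 -0.587] at [297.044 252.475]
side 0.175 off px -3.0 width 8.0 n [ 0.809 -0.587] at [295.234 249.981]
side 0.185 off px -1.0 width 3.5 n [ 0.809 -0.587] at [293.448 247.521]
side 0.195 off px -1.12 width 3.25 n [ 0.809 -0.587] at [291.687 245.095]
side dn/dz px/mm 0.179770700086562 dn/dx 0.345335496647
top 0.12 off px 0.12 width 3.75 n [-0.145 -0.99 ] at [353.847 204.883]
top 0.13 off px 0.0 width 3.5 n [-0.145 -0.99 ] at [350.116 205.428]
top 0.14 off px 0.12 width 3.75 n [-0.145 -0.99 ] at [346.383 205.973]
top 0.15 off px -0.12 width 3.75 n [-0.145 -0.99 ] at [342.649 206.518]
top 0.16 off px 0.0 width 3.5 n [-0.145 -0.99 ] at [338.912 207.064]
top 0.17 off px -0.12 width 3.75 n [-0.145 -0.99 ] at [335.174 207.61 ]
top 0.18 off px -0.25 width 3.5 n [-0.145 -0.99 ] at [331.435 208.156]
top 0.19 off px -0.12 width 3.75 n [-0.145 -0.99 ] at [327.694 208.702]
top 0.2 off px -0.38 width 3.25 n [-0.145 -0.99 ] at [323.951 209.249]
top dn/dz px/mm 0.03735962124980728 dn/dx 0.3748396661298544
```

```bash
python3 - <<'E'
from h import *
np.set_printoptions(precision=2,suppress=True,linewidth=220)
d=np.array([-.1236,.9923,0]); c=np.array([.547,-.018,.075])
for n,f in(("side","pics/16s.png"),("top","pics/16t.png")):
    im=cv2.imread(f).astype(np.float32); w=im.min(2)
    for s in (-.058,-.052,-.048,-.04,-.02,0,.02,.052):
        p=proj(n,c+s*d); q=proj(n,c+(s+.01)*d); t=(q-p)/np.linalg.norm(q-p); nn=np.array([-t[1],t[0]])
        k=np.arange(-14,14.01,1); P=p+k[:,None]*nn
        val=cv2.remap(w,P[:,0].astype(np.float32)[None],P[:,1].astype(np.float32)[None],cv2.INTER_LINEAR)[0]
        print(n,s,p,val.astype(int))
crop("pics/16t.png",250,190,80,50,9.5,"pics/18.png")
E
```

```text
side -0.058 [283.1  234.35] [106 120 122  63  36  41  82 125 132 109  76  58  65  80  84  83  51  60  79 132 176 209 169 137 134 132 129 126 123]
side -0.052 [282.13 233.  ] [104 121  51  31  41  58  96 129 153 173 174 160 148 137 129 144 162 194 215 243 245 223 163 140 143 138 128 119 116]
side -0.048 [281.48 232.11] [115  87  46  41  56  91 126 145 161 192 216 226 222 220 229 231 245 247 253 252 247 218 143 137 140 136 127 125 128]
side -0.04 [280.2  230.34] [120  79  68  69 100 127 126 135 164 202 226 237 245 249 251 253 253 254 253 252 247 203 152 142 138 132 128 127 126]
side -0.02 [277.05 225.99] [130 131 131 128 129 129 128 133 126 179 189 192 201 207 230 219 215 230 221 210 173 125 122 124 121 116 119 125 128]
side 0 [273.98 221.75] [106 106 106 105 106 107 105  96  68  65  81  94 106 113 120 124 126 126 122 117 123 132 136 134 134 139 138 131 131]
side 0.02 [270.99 217.61] [108 108 108 109 111 115 128 117  72  68  82  93 104 112 119 122 124 124 120 109 108 119 128 131 129 127 123 118 119]
side 0.052 [266.35 211.21] [103 104 107  94  57  50 111 137 149 137 125 125 119 118 122
[... 507 characters left out ...]
.2  212.93] [214 215 211 177 127 121 122 142 152 156 166 173 177 171 174 200 203 188 190 178 172 173 175 174 184 212 213 211 180]
top -0.02 [292.71 214.02] [206 216 217 215 185 129 128 126 110  74  86  95 103 110 119 125 119 111 106  99  88 142 203 210 205 173 181 212 191]
top 0 [285.21 215.12] [215 215 213 213 188 130 128 129 110  70  86  96 104 111 121 125 119 113 105  98 105 157 203 210 208 206 206 200 168]
top 0.02 [277.71 216.21] [217 216 216 214 192 138 130 128 108  79  86  96 103 110 119 123 118 111 106  98 106 154 200 211 211 211 211 197 149]
top 0.052 [265.68 217.97] [152  95  86  75  63  74  86 113 162 196 217 229 236 243 249 250 249 245 240 234 222 190 137  90  96 113 129 132 111]
```

View pics/18.png

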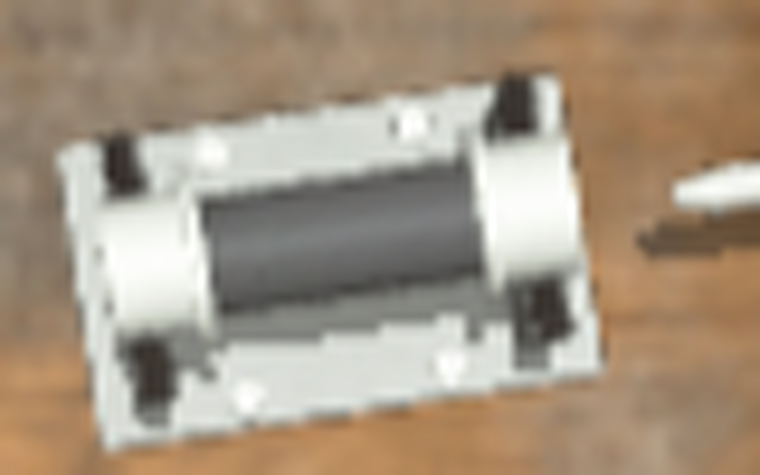

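Compared in the same pictures, the rod sits about 1.3 px (3.3 mm) low in x against the hub axis (top view). The side view (1.1 px) agrees with the same shift and no height error. I correct tool-y by +0.33 cm and advance to the mouth.

play_rows:
  motion:
    - [1,0,0.15,0,0]
    - [1,0,0.18,0,0]
    - [1,0.7,0,0,0]
    - [1,0.7,0,0,0]
    - [1,0.6,0,0,0]
    - [1,0,0,0,0]
    - [1,0,0,0,0]

```text
time: 35.22
position: [0.5851, -0.2984, 0.0666]
tool_rot: [2.079, 2.355, 0.0]
ft_force: [-0.3, -0.5, -0.4]
grip_width: 0.194
```

```bash
python3 go.py .5841 -.3157 .075 97.1;  python3 - <<'E'
from h import *
im2=optics.get_image("side")[:,:,::-1];im=optics.get_image("top")[:,:,::-1]
cv2.imwrite("pics/19s.png",im2);cv2.imwrite("pics/19t.png",im)
cv2.imwrite("pics/19.png",np.hstack([cv2.resize(im2[215:265,260:310],(400,400),interpolation=cv2.INTER_CUBIC),cv2.resize(im[185:235,280:330],(400,400),interpolation=cv2.INTER_CUBIC)]))
E
```

```text
t 35.23 grasp [ 0.5851 -0.2984  0.0776] toolx ang 97.11 tilt 0.02 F [-0.3476 -0.5037 -0.4415] w 16.8
shift now cm [-1.7074 -0.3106  0.2585]
spin 0.0001
shift after spin cm [-1.7075 -0.3104  0.2582]
```

View pics/19.png

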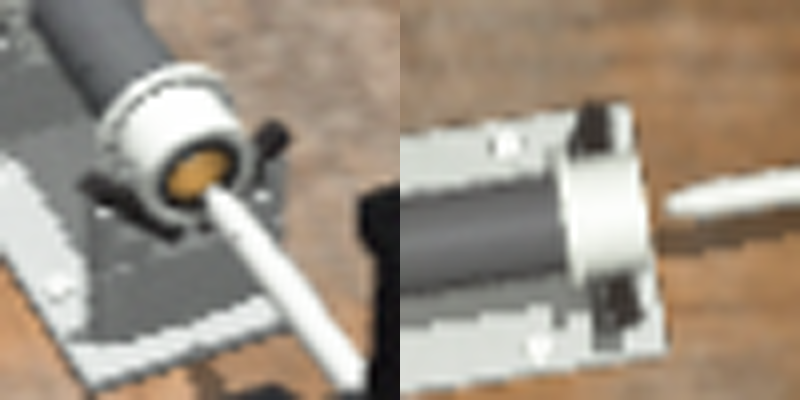

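```bash
cat > prof.py <<'E'
from h import *
d=np.array([-.1236,.9923,0])
def run(tag,g,rs=(.13,.14,.15,.16,.17,.18,.19),hs=(-.060,-.056,-.052,.052,.056)):
    c=np.array([.547,-.018,.075])
    im=cv2.imread(f"pics/{tag}t.png").astype(np.float32).min(2)
    def pr(p3,R,im,n):
        p=proj(n,p3); q=proj(n,p3+.01*d); t=(q-p)/np.linalg.norm(q-p); nn=np.array([-t[1],t[0]])
        k=np.arange(-R,R+.01,.1); P=(p+k[:,None]*nn).astype(np.float32)
        return p,nn,k,cv2.remap(im,P[:,0][None],P[:,1][None],cv2.INTER_LINEAR)[0]
    # reference line: axis through c in image
    for lab,base,ss,R,th in(("hub",c,hs,11,150),("rod",g,rs,5,170)):
        for s in ss:
            p3=base+s*d; p,nn,k,v=pr(p3,R,im,"top"); i=len(k)//2
            if lab=="hub": i=np.argmin(abs(k-1))
            a=i
            while a>0 and v[a]>th: a-=1
            b=i
            while b<len(k)-1 and v[b]>th: b+=1
            o=(k[a]+k[b])/2; mm=o/.375
            P=p3+np.array([mm/1000,0,0]); rel=P-c; s2=rel@d; lat=rel@np.array([d[1],-d[0],0])*1000
            print(lab,"s",round(s2*1000),"off",round(o,2),"w",round(k[b]-k[a],1),"lat mm",round(lat,2))
E
python3 -c "
from prof import *
run('19',np.array([.5851,-.2984,.0776]))"
```

```text
hub s -61 off 1.7 w 15.6 lat mm 4.5
hub s -56 off 1.05 w 13.9 lat mm 2.78
hub s -52 off 0.95 w 13.9 lat mm 2.51
hub s 52 off 0.75 w 14.1 lat mm 1.98
hub s 56 off 0.8 w 13.6 lat mm 2.12
rod s -153 off -0.1 w 3.6 lat mm 2.88
rod s -143 off 0.05 w 3.7 lat mm 3.28
rod s -133 off -0.15 w 3.7 lat mm 2.75
rod s -123 off -0.2 w 3.6 lat mm 2.62
rod s -113 off -0.1 w 3.6 lat mm 2.88
rod s -103 off -0.25 w 3.7 lat mm 2.49
rod s -93 off -0.05 w 3.9 lat mm 3.02
```

The rod is now on the hub axis (lateral 2.8 against 2.6 mm in the top view, under 0.1 px off in the side view). Inserting in stages and watching the force.

play_rows:
  motion:
    - [1,0.4,0,0,0]
    - [1,0.5,0,0,0]
    - [1,0.5,0,0,0]
    - [1,0.5,0,0,0]
    - [1,0.5,0,0,0]
    - [1,0.5,0,0,0]
    - [1,0,0,0,0]

```text
time: 36.2
position: [0.5816, -0.2687, 0.0664]
tool_rot: [-2.078, -2.356, -0.001]
ft_force: [-0.2, 0.8, -1.3]
grip_width: 0.186
```

```bash
python3 go.py .5841 -.3157 .075 97.1;  python3 - <<'E'
from h import *
im2=optics.get_image("side")[:,:,::-1];im=optics.get_image("top")[:,:,::-1]
cv2.imwrite("pics/20s.png",im2);cv2.imwrite("pics/20t.png",im)
cv2.imwrite("pics/20.png",np.hstack([cv2.resize(im2[195:265,250:320],(400,400),interpolation=cv2.INTER_CUBIC),cv2.resize(im[175:245,260:330],(400,400),interpolation=cv2.INTER_CUBIC)]))
E
```

```text
t 36.2 grasp [ 0.5816 -0.2687  0.0774] toolx ang 97.16 tilt 0.03 F [-0.2204  0.8348 -1.3385] w 16.2
shift now cm [-4.6938 -0.3394  0.2384]
spin 0.001
shift after spin cm [-4.694  -0.3347  0.2406]
```

View pics/20.png

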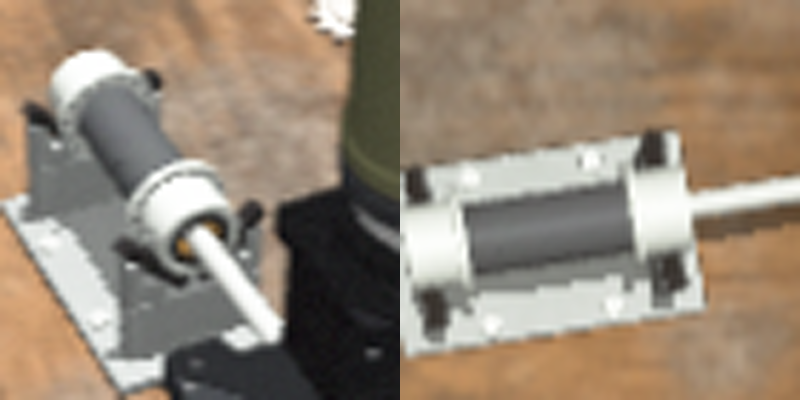

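The tip is through the first bushing with no notable force (bore ring visible around the rod at (200,240)). Continuing.

play_rows:
  motion:
    - [1,0.7,0,0,0]
    - [1,0.9,0,0,0]
    - [1,0.9,0,0,0]
    - [1,0.9,0,0,0]
    - [1,0.9,0,0,0]
    - [1,0.9,0,0,0]
    - [1,0.9,0,0,0]
    - [1,0.9,0,0,0]
    - [1,0.6,0,0,0]
    - [1,0,0,0,0]

```text
time: 37.55
position: [0.5721, -0.1934, 0.0664]
tool_rot: [-2.078, -2.356, -0.0]
ft_force: [0.6, -0.1, -1.2]
grip_width: 0.191
```

```bash
python3 go.py .5841 -.3157 .075 97.1;  python3 - <<'E'
from prof import *
im2=optics.get_image("side")[:,:,::-1];im=optics.get_image("top")[:,:,::-1]
cv2.imwrite("pics/21s.png",im2);cv2.imwrite("pics/21t.png",im)
E
```

```text
t 37.55 grasp [ 0.5721 -0.1934  0.0774] toolx ang 97.16 tilt 0.02 F [ 0.6364 -0.1061 -1.195 ] w 16.6
shift now cm [-12.2862  -0.3381   0.2406]
spin 0.001
shift after spin cm [-12.2864  -0.3257   0.2445]
```

play_rows:
  motion:
    - [1,0.3,0,0,0]
    - [1,0.3,0,0,0]
    - [1,0.3,0,0,0]
    - [1,0.3,0,0,0]
    - [1,0.3,0,0,0]
    - [1,0.3,0,0,0]
    - [1,0.3,0,0,0]
    - [1,0,0,0,0]

```text
time: 38.65
position: [0.5695, -0.1728, 0.0664]
tool_rot: [-2.079, -2.355, -0.0]
ft_force: [-0.4, -0.8, -2.3]
grip_width: 0.192
```

play_rows:
  motion:
    - [1,0.3,0,0,0]
    - [1,0.3,0,0,0]
    - [1,0.3,0,0,0]
    - [1,0.3,0,0,0]
    - [1,0.3,0,0,0]
    - [1,0.3,0,0,0]
    - [1,0.3,0,0,0]
    - [1,0.3,0,0,0]
    - [1,0.3,0,0,0]
    - [1,0.2,0,0,0]
    - [1,0,0,0,0]

```text
time: 40.02
position: [0.5659, -0.1442, 0.0665]
tool_rot: [-2.079, -2.355, -0.0]
ft_force: [0.2, -0.0, -0.7]
grip_width: 0.191
```

```bash
python3 go.py .5841 -.3157 .075 97.1;  python3 - <<'E'
from h import *
im2=optics.get_image("side")[:,:,::-1];im=optics.get_image("top")[:,:,::-1]
cv2.imwrite("pics/22s.png",im2);cv2.imwrite("pics/22t.png",im)
cv2.imwrite("pics/22.png",np.hstack([cv2.resize(im2[180:260,240:320],(400,400),interpolation=cv2.INTER_CUBIC),cv2.resize(im[175:255,240:320],(400,400),interpolation=cv2.INTER_CUBIC)]))
E
```

```text
t 40.02 grasp [ 0.5659 -0.1442  0.0775] toolx ang 97.12 tilt 0.01 F [ 0.2323 -0.033  -0.6549] w 16.6
shift now cm [-17.2386  -0.3198   0.2454]
spin 0.0004
shift after spin cm [-17.2387  -0.3133   0.2472]
```

View pics/22.png

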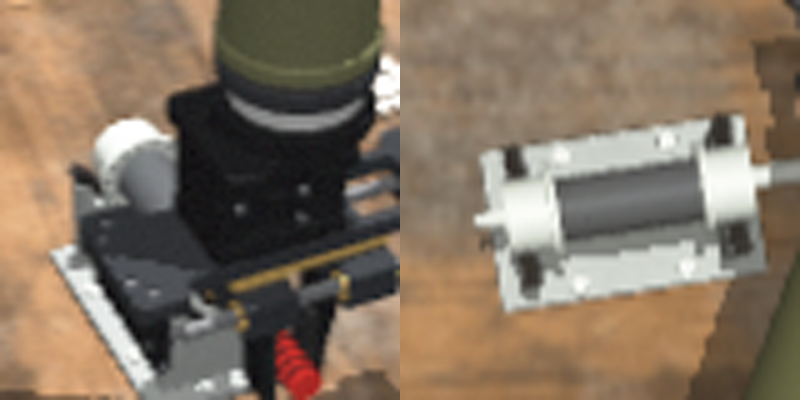

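The tip emerges on the far side at about (255,219) in the top picture. I measure how far.

```bash
python3 - <<'E'
from h import *
t=onz("top",254.6,219,.075); d=np.array([-.1236,.9923,0]); 
print(t,"tip s from centre",(t-np.array([.549,-.019,.075]))@d)
g=np.array([.5659,-.1442,.0775])+.21*d; print(g,(g-np.array([.549,-.019,.075]))@d)
e=onz("top",240+105/5,217.5,.085); print(e,(t-e)@d)
E
```

```text
[0.53848098 0.06280554 0.075     ] tip s from centre 0.08247578553478113
[0.539944 0.064183 0.0775  ] 0.0836618125
[0.54109031 0.04566226 0.085     ] 0.017333784885173627
```

play_rows:
  motion:
    - [1,0.25,0,0,0]
    - [1,0.25,0,0,0]
    - [1,0,0,0,0]
    - [1,0,0,0,0]
    - [1,0,0,0,0]
    - [1,0,0,0,0]

```text
time: 40.88
position: [0.5653, -0.1396, 0.0665]
tool_rot: [2.08, 2.355, 0.0]
ft_force: [0.1, -0.1, -2.4]
grip_width: 0.194
```

```bash
python3 go.py .5841 -.3157 .075 97.1;  python3 - <<'E'
from h import *
im2=optics.get_image("side")[:,:,::-1];im=optics.get_image("top")[:,:,::-1]
cv2.imwrite("pics/23t.png",im);cv2.imwrite("pics/23s.png",im2)
cv2.imwrite("pics/23.png",np.hstack([cv2.resize(im2[100:300,180:380],(400,400),interpolation=cv2.INTER_CUBIC),cv2.resize(im[175:255,240:320],(400,400),interpolation=cv2.INTER_CUBIC)]))
E
```

```text
t 40.88 grasp [ 0.5653 -0.1396  0.0775] toolx ang 97.1 tilt 0.01 F [ 0.0549 -0.0909 -2.3781] w 16.9
shift now cm [-17.7105  -0.307    0.2473]
spin -0.0
shift after spin cm [-17.7105  -0.3078   0.2469]
```

View pics/23.png

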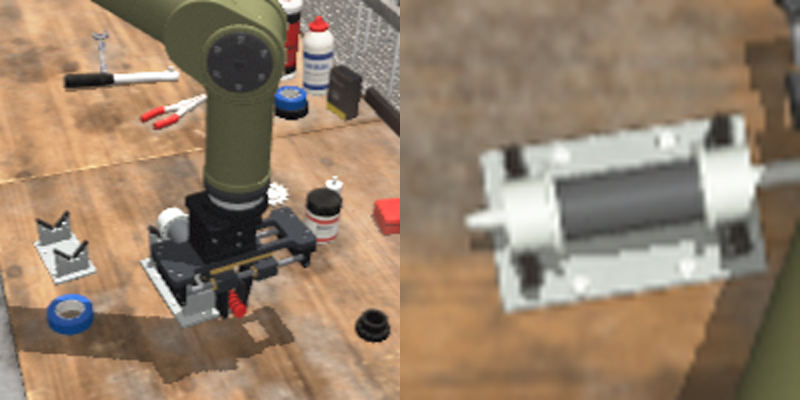

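View pics/23t.png

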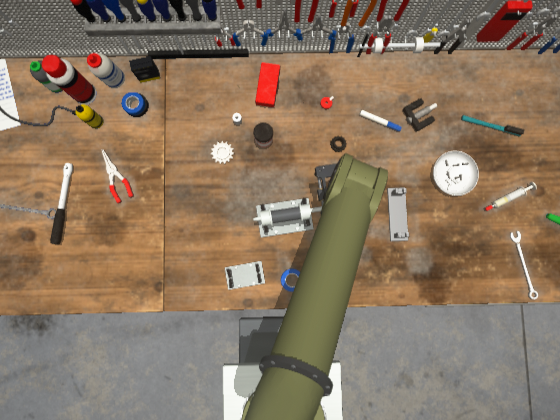

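The axle is through with the tip about 22 mm out, at (253,219). The hub is seated, the wrist force is about 2 N, and the other items are where they were. Handing in.

```bash
python3 -c "
from bench import ticket
print(ticket.close_job())"
```

```text
the job is handed in; nothing more can be done
None
```

The hub is lying in the large cradle and the axle is through both bushings. I handed the job in at about 41 s with the handle still gripped.

**What I did:** The tool can only point straight down. So I gripped the hub by its upper flange, pivoted it on its lower edge until it lay flat on the bench, then re-gripped it at mid-barrel. I set it in the cradle, let go, and slid the axle in from the −y side.

**Last checks:**
- **Axle:** the tip stands about 22 mm out on the far side. The last measured reading was about 18 mm, and I then advanced roughly 4.5 mm more. The handle is about 3 cm clear of the hub by calculation.
- **Force:** about 2 N at the wrist, nothing along the axle, so it is not pressing on the hub.
- **Scene:** the hub is still in both Vs. The sprocket, cup, jar and tape look unmoved in the last pictures. Most of the tape is hidden from the top camera, but it shows in the side view.

**What failed or disagreed:**
- **First grip:** it closed on the flange instead of the barrel, which is why I pivoted the hub there.
- **First tilt:** the hub slid upright about 4 cm along the bench until I pressed it down harder.
- **Alignment:** the hub position from the gripper and from the cameras differed by about 3 mm sideways. I aligned the rod to the hub in the pictures, and it went in without resistance.

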